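Pick the red-capped valve into the kit and shut the dust guard

TASK

Pluck the brass valve with the red caps out of its pocket in the parts station and lay it down flat in the green kit tray without dropping it. Slide the station's clear dust guard fully shut over the valves that stay. Leave the blue- and white-capped valves in their pockets, and do not disturb the screwdriver or the tape roll.

Things in the scene. Friction and masses are not known exactly. Their poses are not given: they have to be found in the camera images.
- station: Fixed blue base plate 340 x 280 mm, 6 mm thick, with a 44 mm high aluminium rail along each long side (inner faces at y = +-128 mm). Origin: on the bench top under the middle pocket's centre; x runs along the rails from the robot's side (-80 mm) to the far end (+260 mm), z up. Three pockets, centred at x = 0 and y = -64, 0, +64 mm, each hold one valve lying along x.
- guard (a joint): How far open the dust guard is, in m: 0 fully shut (at its stop, centred over the pockets), 0.17 fully open (towards the station's +x). Starts nearly or fully open; about 2 N of friction; stays where left. It is a clear plate 140 mm (x) by 272 mm (y) with a yellow border, underside 44 mm, top 48 mm (border 50 mm) above the bench.
- guard_handle (a point): Centre of the top edge of the guard's yellow upright handle, 88 mm above the bench: a rib 12 mm thick along the station's x, 100 mm long along its y, 40 mm high, 20 mm to the robot's side of the guard's centre. Axes as the station's.
- valve_red: The valve to pick: brass, 100 mm long along its x; square middle block 36 mm long, 28 mm wide (y), 28 mm high; at each end a round stub, 20 mm diameter, 32 mm long, axis 14 mm above the underside, with a red cap; small red dot on top. About 0.18 kg. Origin: centre of the block's underside, z up. In its pocket the underside is 6 mm above the bench.
- valve_blue: Same valve with blue caps; stays in its pocket. Origin and axes as valve_red.
- valve_white: Same valve with white caps; stays in its pocket. Origin and axes as valve_red.
- kit_tray: Fixed green open tray, 190 mm (x) by 150 mm (y), 30 mm high, walls and floor 5 mm thick. Origin: centre of its underside on the bench, z up.
- screwdriver: Loose screwdriver, 200 mm long, lying on the bench; not to be disturbed. Origin on its underside near the middle.
- tape_roll: Loose cardboard tape roll standing on its flat side, 90 mm diameter, 40 mm high; not to be disturbed. Origin: centre of its underside.
- pockets (a point): Centre of the middle pocket's floor, 6 mm above the bench; axes as the station's. Black blocks (tops 24 mm above the bench) leave a 24 mm wide slot for each valve end, at 24 to 55 mm from the centre in x. Between them, at |x| < 24 mm, an open trench with its floor at 6 mm runs across the tray in y: fingers can go down there on both sides of each valve's square middle.
Things that resemble listed ones, but are neither listed nor needed, are in the scene too. What is meant by the kit_tray is not brown, and is the larger of those in its own colour. What is shaped like the valve_red but pink is not meant.

How it is judged (in metres and radians):
At the end, for the whole second after the job is handed in: The red-capped valve lies level (within 7 degrees) and at rest inside the green kit tray, not propped on its wall; the dust guard is shut to within 8 mm of its stop and at rest; the blue- and white-capped valves are in their pockets, within 15 mm of where they started (x of valve_red in the frame of kit_tray between -0.085 and 0.085 m and y of valve_red in the frame of kit_tray between -0.07 and 0.07 m and z of valve_red in the frame of kit_tray between 0 and 0.04 m and angle between valve_red's own x axis and vertical between 1.45 and 1.69 rad and linear speed of valve_red below 0.02 m/s and value of joint guard below 0.008 m and velocity of joint guard below 0.01 m/s and distance of each of valve_blue, valve_white from where it was at the start of the episode below 0.015 m); the robot touches nothing.
It fails at once if the red-capped valve is dropped or thrown (moves faster than 0.6 m/s while the fingers do not touch it) (linear speed of valve_red above 0.6 m/s and contact force between the fingers and valve_red below 0.01 N).
It fails at once if the blue- or white-capped valve is moved by more than 15 mm (distance of any of valve_blue, valve_white from where it was at the start of the episode above 0.015 m).
It fails at once if the screwdriver or the tape roll is moved by more than 20 mm (distance of any of screwdriver, tape_roll from where it was at the start of the episode above 0.02 m).
It also fails if it takes over 45 s, if anything falls off the work surface, if the arm or the gripper's body presses on something with over 40 N, if the wrist force passes 120 N, or if a joint passes its speed limit or range.

ROBOT

A 6-joint arm with a two-finger parallel gripper is mounted at the origin on the work surface. World frame = base frame: x ahead of the robot, y to its left, z up, the work surface at z = 0. Lengths are in mm, angles in rad, forces in N, time in s.
With the tool pointing down it reaches from about 300 to 950 mm from the base axis. Payload 3.1 kg.
Tool frame: the origin (TCP) lies at the centre of the arm's flange, where the gripper is bolted on; the fingertips stand 173 mm ahead of it and the grasp point (between the pads) lies 155 mm ahead of it; z points along the fingers, y is the line along which they close (so a half turn about z gives the same grasp; the last joint's range is limited). The gripper opens to 85 mm and grips with 20 to 120 N. Pads are 22 mm wide; open, the fingers measure 114 mm over their backs; the gripper's body (76 mm by 85 mm) begins 54 mm behind the grasp point. The pads swing forward as they close: fully open they stand 13 mm farther back than shut.
Start: joints at [1.266, 0.308, 1.634, -0, 1.2, -0.07], TCP at [145.432, 607.851, 404.672] pointing down, gripper open.
Joint ranges: [-3.06, 3.06], [-0.79, 1.96], [0.05, 2.63], [-1.19, 4.34], [0.05, 2.64], [-2.94, 2.94]. Speed limits (rad/s): [2.79, 2.79, 3.14, 3.14, 3.14, 3.14].

INTERFACE

Orientations are given as a rotation vector (axis times angle).
In Python, from bench import telemetry, cams, close_job gives the robot as it stands.
- The arm moves only by the tool step_arm, never from a script. Its arguments are lists of equal length, an entry for each row: "linear": the shift along the tool's x, y, z scaled (see below), a list of three; "dr": the turn, a rotation vector about the tool's x, y, z scaled (see below), a list of three. A call has 1 to 12 rows; each row is the pose to reach, as a shift and turn from the pose commanded when the call began, along the tool's axes at that moment, turning the shorter way round; what a row does not reach only later rows make up. The controller multiplies each number of a shift by 400 mm and each number of a turn by 180 degrees. A row lasts 1/12 s, in which the tool goes at most 41.7 mm and 7.16 degrees, less where a joint would pass 70% of its speed; a pose out of reach is approached as far as the arm can. A call with a number of a shift or a turn outside -1 to 1 is refused whole. A call with a gripper value outside its range is refused whole. "jaw" is the opening, from -1 (shut) to 1 (fully open), set as the call begins (left out, the last holds). The fingers move at their own pace and stop on an object; the grip force is fixed at half the most. Time passes only in rows, so rows that repeat a pose let the fingers close. It gives the time, the measured TCP pose, the force, the opening and the grip force at its end, in the units of the state.
- telemetry.get_obs(): the state, without advancing time (a new reading comes with each control period).
- cams.get_image(name): name is "side" or "top" or "wrist"; returns a dict with "img" (420x560x3 uint8, blue, green, red), "intrinsics" (3x3 intrinsics, pixels), "eye" and "orientation" of the camera in the world; the wrist camera has in their place "T_tool_cam" (4x4, takes a point from camera to tool coordinates, whose origin is the TCP and whose axes are the flange's). Camera axes: x right, y down, z forward; pixel columns grow to the right and rows downward; lengths in mm; the calibration is good to about 2 mm. A picture is of the moment at which its call begins: read the wrist's pose just before it. There is no depth.
- close_job(): hands the job in; it is judged then, once.
The state is a dict: "time_s": time; "joint_positions": joint angles; "qd": joint speeds; "tau": joint torques, N m; "position": TCP position; "eef_rot": TCP orientation; "ft_force": force on the tool from outside, world axes, zero at the start; "wrist_torque": the same for the moment, N m; "finger_gap": finger opening in mm; "finger_force": force on a finger pad.
Only numpy, scipy, OpenCV 4.12 (cv2) and the standard library are available. Lean on these libraries where they do the work, as an engineer would, in place of code of your own. Each camera call takes 0.05 s, during which the arm holds its last target. There are 200 camera calls.

## Working session

There is one attempt and no reset: what is moved stays moved. The work goes in short steps, Python scripts to look and compute and a tool call to move; the robot and the scene stay as the last step left them, time stands still between calls to the robot, and variables do not carry over. Pictures are saved under pics/ and viewed, at most 10 in all, crops included, and the job is handed in when it is done.

Besides the shell and the picture viewer there is one more tool, called after ">>>" by a JSON object that holds its "op" and its "data". step_arm: Moves the arm, as the interface text tells. Its arguments: {"type":"object","properties":{"linear":{"type":"array","items":{"type":"array","items":{"type":"number"}}},"dr":{"type":"array","items":{"type":"array","items":{"type":"number"}}},"jaw":{"type":"number"}},"required":["linear","dr"]}

```bash
mkdir -p pics; cat > h.py <<'E'
import numpy as np, cv2
from scipy.spatial.transform import Rotation as R
from bench import telemetry, cams
def ori(o):
    o=np.array(o,float)
    return o if o.shape==(3,3) else (R.from_rotvec(o).as_matrix() if o.size==3 else R.from_quat(o).as_matrix())
def cam(name):
    s=telemetry.get_obs(); d=cams.get_image(name); K=np.array(d["intrinsics"])
    if name=="wrist":
        T=np.array(d["T_tool_cam"]); Rt=R.from_rotvec(s["eef_rot"]).as_matrix()
        Rc=Rt@T[:3,:3]; e=np.array(s["position"])+Rt@T[:3,3]
    else: Rc=ori(d["orientation"]); e=np.array(d["eye"])
    return d["img"],K,Rc,e
def plane(uv,z,K,Rc,e):
    uv=np.atleast_2d(np.array(uv,float))
    r=(Rc@np.linalg.inv(K)@np.c_[uv,np.ones(len(uv))].T).T
    return e+r*((z-e[2])/r[:,2])[:,None]
def proj(P,K,Rc,e):
    p=(K@Rc.T@(np.atleast_2d(P)-e).T).T; return p[:,:2]/p[:,2:]
E
python3 - <<'E'
from h import *
d=cams.get_image("top");print(d["orientation"],d["eye"],d["intrinsics"]);s=telemetry.get_obs();print(s)
a=cam("top");b=cam("side")
import pickle;pickle.dump((a,b),open("v.pkl","wb"))
cv2.imwrite("pics/top.png",cv2.resize(a[0],(800,600)));cv2.imwrite("pics/side.png",cv2.resize(b[0],(800,600)))
E
```

```text
[-2.21793693  2.16109416 -0.03945229] [ 487.15518704 -218.0144009  1381.62659294] [[471.80601209   0.         278.5698382 ]
 [  0.         471.80601209 208.31895666]
 [  0.           0.           1.        ]]
{'time_s': 0.05, 'joint_positions': array([ 1.26626497e+00,  3.08996675e-01,  1.63516600e+00,  3.76256625e-07,
        1.19973017e+00, -6.97382007e-02]), 'qd': array([ 0.00070747,  0.00020786, -0.00176605,  0.0014301 ,  0.00049486,
       -0.00073944]), 'tau': array([-1.09512075e-03, -4.16707242e+01, -2.77865160e+01, -9.81331095e-05,
        4.50503940e-03,  1.34185015e-05]), 'position': array([145.3243869 , 607.43725088, 403.46161228]), 'eef_rot': array([-0.36791547, -3.11954151,  0.00354946]), 'ft_force': array([-0.69309464, -0.19017358,  0.40279163]), 'wrist_torque': array([-0.00427226, -0.0353578 ,  0.0079635 ]), 'finger_force': 0.0, 'finger_gap': 85.50109398286415}
```

View pics/top.png

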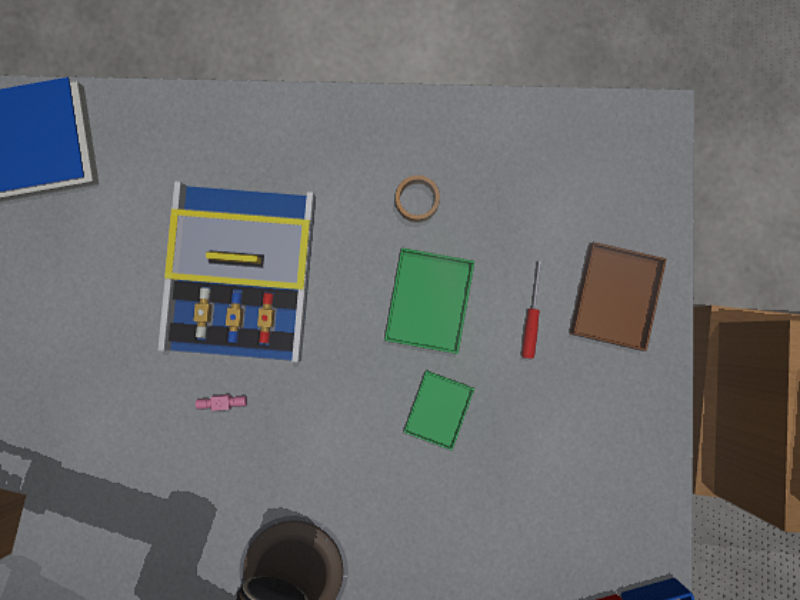

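View pics/side.png

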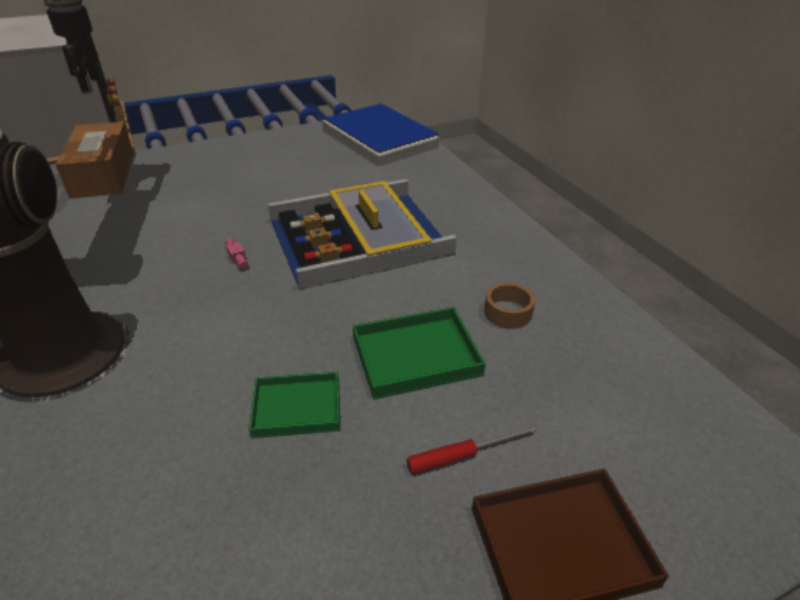

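The top view (800x600) shows the station at about (238,270) with white (203,313), blue (234,318) and red (266,318) valves. There are two green trays, at (430,300) and (438,408). The brown tray is at (618,296), the pink decoy at (221,402), the tape at (417,198) and the screwdriver at (531,310).
- **Valve:** I take the one at (266,318), since its caps are red and it sits in a pocket. The one at (221,402) is pink.
- **Tray:** I take the one at (430,300), which is the larger green one.

```bash
python3 - <<'E'
from h import *
import pickle;a,b=pickle.load(open("v.pkl","rb"))
def cents(v,lo,hi,box,minA=8):
    im=cv2.cvtColor(v[0],cv2.COLOR_BGR2HSV);m=cv2.inRange(im,lo,hi)
    k=np.zeros_like(m);x0,y0,x1,y1=box;k[y0:y1,x0:x1]=m[y0:y1,x0:x1]
    n,_,st,c=cv2.connectedComponentsWithStats(k);return k,[(c[i],st[i,4]) for i in range(1,n) if st[i,4]>=minA]
red1=((0,150,100),(6,255,255))
for nm,lo,hi,bx in [("red",(0,150,90),(8,255,255),(170,195,205,250)),("blue",(110,150,60),(125,255,255),(155,200,175,243)),("white",(0,0,150),(180,60,255),(132,198,153,240))]:
    k,c=cents(a,lo,hi,bx)
    for p,A in c: print(nm,p,A,plane(p,20 if A>20 else 34,*a[1:])[0].round(1))
k,c=cents(a,(20,150,90),(35,255,255),(110,140,220,208),20)
for p,A in c: print("yel",p,A)
n,l,st,cc=cv2.connectedComponentsWithStats(k)
for i in range(1,n):
    if st[i,4]>20:
        r=cv2.minAreaRect(cv2.findContours((l==i).astype(np.uint8),0,1)[0][0]);q=cv2.boxPoints(r)
        print("yellow",st[i,4],plane(q,50 if st[i,4]>200 else 88,*a[1:]).round(1).tolist())
k,c=cents(a,(50,100,50),(80,255,255),(260,165,340,255),200)
q=cv2.findContours(k,0,1)[0];q=max(q,key=cv2.contourArea);r=cv2.minAreaRect(q)
P=plane(cv2.boxPoints(r),30,*a[1:]);print("tray",r,P.round(1).tolist(),P.mean(0),np.linalg.norm(np.diff(P,axis=0),axis=1))
A=cv2.resize(a[0][120:260,100:350],None,fx=3,fy=3,interpolation=2)
cv2.imwrite("pics/crop.png",A)
E
```

```text
red [186.93181818 208.70454545] 44 [546.6  66.7  20. ]
red [184.375 235.875] 40 [467.8  71.3  20. ]
blue [170.5 200. ] 8 [569.7 112.   34. ]
blue [164.92857143 208.07142857] 42 [546.7 130.7  20. ]
blue [162.54545455 221.36363636] 11 [507.9 132.5  34. ]
blue [162.5 235.5] 48 [467.2 134.7  20. ]
white [142.16129032 204.93548387] 31 [554.2 197.3  20. ]
white [140.08333333 218.33333333] 12 [514.9 197.4  34. ]
white [139.4516129  231.90322581] 31 [475.9 202.   20. ]
yel [164.97788018 174.22949309] 1085
yel [162.00628931 179.52201258] 159
yellow 1085 [[580.6, 267.1, 50.0], [719.9, 262.0, 50.0], [704.3, -17.0, 50.0], [565.5, -10.5, 50.0]]
yellow 159 [[618.9, 174.9, 88.0], [631.2, 174.5, 88.0], [626.0, 74.2, 88.0], [613.7, 74.7, 88.0]]
tray ((300.343994140625, 210.10800170898438), (52.23454666137695, 65.74039459228516), 10.304845809936523) [[468.9, -173.0, 30.0], [655.6, -201.8, 30.0], [632.3, -350.1, 30.0], [446.2, -320.4, 30.0]] [ 550.76558015 -261.30352049   30.        ] [188.90674404 150.0952252  188.45653343]
```

View pics/crop.png

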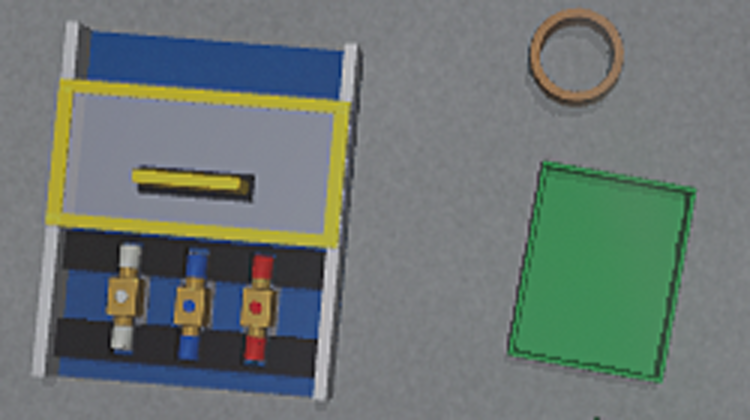

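The crop shows the red-capped valve at (257,307) with a red dot on top, the large green tray at (603,270), and the guard edge just past the valve ends. That confirms both targets. Next I hover over the valve and look with the wrist camera.

```bash
cat > mv.py <<'E'
import numpy as np, json, os
from scipy.spatial.transform import Rotation as R
def load():
    if os.path.exists("cmd.json"): p,r=json.load(open("cmd.json"));return np.array(p),R.from_rotvec(r)
    j=[-0.36791547,-3.11954151,0.0];return np.array([145.432,607.851,404.672]),R.from_rotvec(np.array(j)/np.linalg.norm(j)*np.pi)
def plan(pos,yaw):   # yaw: world angle of tool y axis, deg
    p,r=load();t=np.radians(yaw);y=np.array([np.cos(t),np.sin(t),0]);z=np.array([0,0,-1.]);T=R.from_matrix(np.c_[np.cross(y,z),y,z])
    print("linear",(r.inv().apply(np.array(pos)-p)/400).round(4).tolist(),"dr",((r.inv()*T).as_rotvec()/np.pi).round(4).tolist(),"rows",np.linalg.norm(np.array(pos)-p)/41.7)
def done(l,d):
    p,r=load();json.dump([(p+r.apply(np.array(l)*400)).tolist(),(r*R.from_rotvec(np.array(d)*np.pi)).as_rotvec().tolist()],open("cmd.json","w"))
E
python3 -c "
from mv import *
plan([330,330,390],86.9);plan([507,69,390],86.9)"
```

```text
linear [-0.6104, -0.5682, 0.0367] dr [-0.0, -0.0, -0.0575] rows 8.00692787317744
linear [-1.1925, -1.0999, 0.0367] dr [-0.0, -0.0, -0.0575] rows 15.56550900536776
```

>>> {"op": "step_arm", "data": {"linear": [[-0.6, -0.56, 0.0], [-0.6, -0.56, 0.0], [-0.6, -0.56, 0.0], [-0.6, -0.56, 0.0], [-0.6, -0.56, 0.0], [-0.6, -0.56, 0.0], [-0.6, -0.56, 0.0], [-0.6, -0.56, 0.0], [-0.6, -0.56, 0.0], [-0.6, -0.56, 0.0]], "dr": [[0, 0, -0.0575], [0, 0, -0.0575], [0, 0, -0.0575], [0, 0, -0.0575], [0, 0, -0.0575], [0, 0, -0.0575], [0, 0, -0.0575], [0, 0, -0.0575], [0, 0, -0.0575], [0, 0, -0.0575]], "jaw": 0.06}}

```text
time_s: 0.98
position: [327.6, 332.7, 404.6]
eef_rot: [-0.092, -3.14, -0.0]
ft_force: [-1.0, 0.7, -0.1]
finger_gap: 44.9
finger_force: 0.0
```

```bash
python3 -c "
from mv import *
done([-.6,-.56,0],[0,0,-.0575]);print(load()[0])
plan([507,69,330],86.9)"
```

```text
[326.73518979 334.16294149 404.672     ]
linear [-0.4859, -0.6375, 0.1867] dr [0.0, -0.0, -0.0] rows 7.89485063308454
```

>>> {"op": "step_arm", "data": {"linear": [[-0.486, -0.6375, 0.187], [-0.486, -0.6375, 0.187], [-0.486, -0.6375, 0.187], [-0.486, -0.6375, 0.187], [-0.486, -0.6375, 0.187], [-0.486, -0.6375, 0.187], [-0.486, -0.6375, 0.187], [-0.486, -0.6375, 0.187], [-0.486, -0.6375, 0.187], [-0.486, -0.6375, 0.187], [-0.486, -0.6375, 0.187], [-0.486, -0.6375, 0.187]], "dr": [[0, 0, 0], [0, 0, 0], [0, 0, 0], [0, 0, 0], [0, 0, 0], [0, 0, 0], [0, 0, 0], [0, 0, 0], [0, 0, 0], [0, 0, 0], [0, 0, 0], [0, 0, 0]]}}

```text
time_s: 1.98
position: [506.5, 70.7, 329.8]
eef_rot: [-0.082, -3.14, -0.001]
ft_force: [-0.1, 0.8, 0.3]
finger_gap: 45.2
finger_force: 0.0
```

```bash
python3 - <<'E'
from mv import *
done([-.486,-.6375,.187],[0,0,0])
from h import *
w=cam("wrist")
import pickle;pickle.dump(w,open("w.pkl","wb"))
cv2.imwrite("pics/w1.png",w[0])
s=telemetry.get_obs();print(s["position"],s["eef_rot"],s["time_s"],load()[0])
print(proj([[507,69,34],[547,67,16]],*w[1:]))
E
```

```text
[506.46660672  70.73386723 329.99316315] [-8.11028770e-02 -3.14039002e+00 -7.27746655e-04] 2.0333 [507.04828924  69.01478259 329.872     ]
[[272.38561294 203.23398356]
 [272.77027932 243.04235061]]
```

View pics/w1.png

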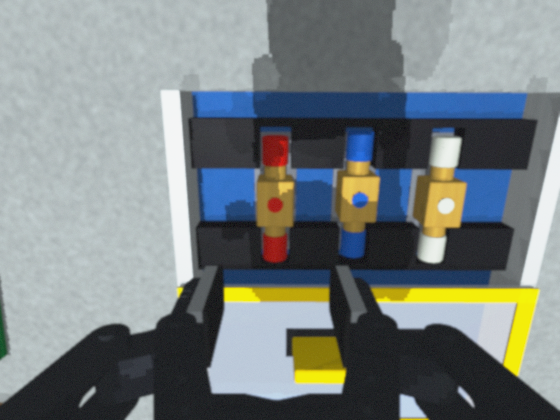

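The wrist picture shows the red valve at (275,200) with its dot at (275,205), blue at (358,200), white at (442,203), and the fingers at rows 270 and below. I refine the valve position from here.

```bash
python3 - <<'E'
from h import *;from mv import *
import pickle;w=pickle.load(open("w.pkl","rb"))
hsv=cv2.cvtColor(w[0],cv2.COLOR_BGR2HSV)
m=cv2.inRange(hsv,(0,170,90),(6,255,255))|cv2.inRange(hsv,(174,170,90),(180,255,255))
n,_,st,c=cv2.connectedComponentsWithStats(m)
for i in range(1,n):
    if st[i,4]>30: print(st[i],c[i],plane(c[i],34 if st[i,4]<300 else 26,*w[1:])[0].round(1))
y=cv2.inRange(hsv,(10,80,80),(28,255,255))
for x0,x1 in((245,310),(325,390),(405,475)):
    k=np.zeros_like(y);k[165:235,x0:x1]=y[165:235,x0:x1]
    q=max(cv2.findContours(cv2.morphologyEx(k,cv2.MORPH_OPEN,np.ones((7,29))),0,1)[0],key=cv2.contourArea);r=cv2.minAreaRect(q)
    print(r,plane(r[0],34,*w[1:])[0].round(1))
E
```

```text
[263 136  25  30 709] [274.78702398 150.27503526] [468.3  72.8  26. ]
[268 198  14  14 151] [274.52980132 204.59602649] [508.2  70.6  34. ]
[263 235  24  28 547] [274.48263254 248.79159049] [548.   68.4  26. ]
((275.0, 186.0), (22.0, 36.0), 90.0) [493.7  71.7  34. ]
((357.4999694824219, 180.99998474121094), (40.99999237060547, 19.999996185302734), -0.0) [493.  133.2  34. ]
((440.0, 186.49998474121094), (47.99999237060547, 20.999996185302734), -0.0) [500.3 194.8  34. ]
```

>>> {"op": "step_arm", "data": {"linear": [[-0.003, 0, 0.1], [-0.003, 0, 0.2], [-0.003, 0, 0.28], [-0.003, 0, 0.32], [-0.003, 0, 0.34], [-0.003, 0, 0.35], [-0.003, 0, 0.355], [-0.003, 0, 0.36], [-0.003, 0, 0.36], [-0.003, 0, 0.36]], "dr": [[0, 0, 0], [0, 0, 0], [0, 0, 0], [0, 0, 0], [0, 0, 0], [0, 0, 0], [0, 0, 0], [0, 0, 0], [0, 0, 0], [0, 0, 0]]}}

```text
time_s: 2.87
position: [509.0, 69.1, 187.1]
eef_rot: [0.085, 3.138, 0.0]
ft_force: [0.4, -0.5, 0.6]
finger_gap: 45.5
finger_force: 0.0
```

>>> {"op": "step_arm", "data": {"linear": [[0.0, 0.004, 0], [0.0, 0.004, 0], [0.0, 0.004, 0], [0.0, 0.004, 0], [0.0, 0.004, 0], [0.0, 0.004, 0], [0.0, 0.004, 0], [0.0, 0.004, 0]], "dr": [[0, 0, 0], [0, 0, 0], [0, 0, 0], [0, 0, 0], [0, 0, 0], [0, 0, 0], [0, 0, 0], [0, 0, 0]], "jaw": -1}}

```text
time_s: 3.53
position: [509.2, 70.6, 187.1]
eef_rot: [0.085, 3.138, 0.0]
ft_force: [-1.0, 0.3, 5.5]
finger_gap: 26.7
finger_force: 60.0
```

```bash
python3 -c "
from mv import *
done([-.003,0,.36],[0,0,0]);done([0,.004,0],[0,0,0]);print(load()[0])
from bench import telemetry
s=telemetry.get_obs();print(s['position'],s['finger_gap'],s['finger_force'],s['ft_force'])
done([0,0,-.3],[0,0,0])
print(load()[0]);plan([551,-261,305],86.9-5.7)"
```

```text
[508.33313063  70.54748693 185.872     ]
[509.18428445  70.6286854  187.06241172] 26.688863217075166 60.02491772174835 [-1.02041317  0.2629346   5.48816337]
[508.33313063  70.54748693 305.872     ]
linear [-0.1514, -0.8219, 0.0022] dr [0.0, -0.0, 0.0317] rows 8.01637294715857
```

Gripped at 26.7 mm and 60 N. I lift 120 mm, then carry it to the tray.

>>> {"op": "step_arm", "data": {"linear": [[0, 0, -0.03], [0, 0, -0.08], [0, 0, -0.15], [0, 0, -0.22], [0, 0, -0.27], [0, 0, -0.3], [0, 0, -0.3]], "dr": [[0, 0, 0], [0, 0, 0], [0, 0, 0], [0, 0, 0], [0, 0, 0], [0, 0, 0], [0, 0, 0]]}}

```text
time_s: 4.12
position: [509.4, 70.6, 309.0]
eef_rot: [0.085, 3.134, 0.001]
ft_force: [0.4, 0.8, -2.7]
finger_gap: 26.7
finger_force: 59.3
```

>>> {"op": "step_arm", "data": {"linear": [[-0.01, -0.05, 0], [-0.03, -0.13, 0], [-0.05, -0.23, 0], [-0.07, -0.33, 0], [-0.08, -0.43, 0], [-0.1, -0.53, 0], [-0.12, -0.63, 0], [-0.135, -0.72, 0], [-0.145, -0.79, 0], [-0.151, -0.822, 0], [-0.151, -0.822, 0], [-0.151, -0.822, 0]], "dr": [[0, 0, 0.003], [0, 0, 0.006], [0, 0, 0.01], [0, 0, 0.014], [0, 0, 0.018], [0, 0, 0.022], [0, 0, 0.026], [0, 0, 0.03], [0, 0, 0.032], [0, 0, 0.032], [0, 0, 0.032], [0, 0, 0.032]]}}

```text
time_s: 5.12
position: [550.0, -260.9, 304.0]
eef_rot: [-0.245, -3.129, -0.004]
ft_force: [-1.1, -0.1, -1.6]
finger_gap: 27.1
finger_force: 59.5
```

```bash
python3 - <<'E'
from mv import *
done([-.151,-.822,0],[0,0,.032])
from h import *
w=cam("side");b=cam("wrist")
cv2.imwrite("pics/s2.png",np.hstack([cv2.resize(w[0],(400,300)),cv2.resize(b[0],(400,300))]))
s=telemetry.get_obs();print(s["position"],s["finger_gap"],s["finger_force"],s["ft_force"],load()[0])
E
```

```text
[ 550.24542884 -259.45723276  304.50366912] 26.8237899458356 59.48949337005615 [ 0.54937194 -0.1932898  -1.31222751] [ 550.84820961 -261.03970833  305.872     ]
```

View pics/s2.png

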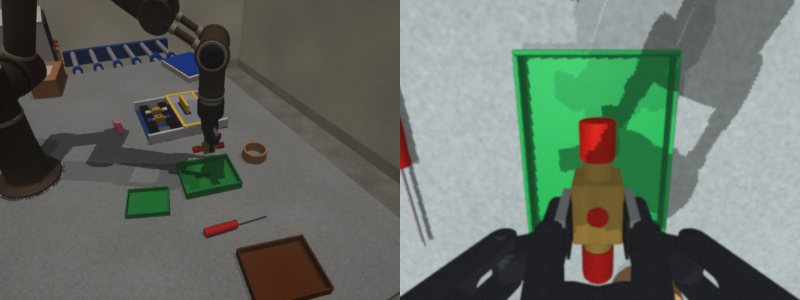

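The valve hangs level in the jaws (left half at (208,148), right half at (597,195)) above the big tray. Lowering it.

>>> {"op": "step_arm", "data": {"linear": [[0, 0, 0.05], [0, 0, 0.12], [0, 0, 0.19], [0, 0, 0.24], [0, 0, 0.27], [0, 0, 0.285], [0, 0, 0.29], [0, 0, 0.293], [0, 0, 0.295], [0, 0, 0.295], [0, 0, 0.295]], "dr": [[0, 0, 0], [0, 0, 0], [0, 0, 0], [0, 0, 0], [0, 0, 0], [0, 0, 0], [0, 0, 0], [0, 0, 0], [0, 0, 0], [0, 0, 0], [0, 0, 0]]}}

```text
time_s: 6.13
position: [551.4, -261.4, 189.2]
eef_rot: [0.243, 3.13, -0.002]
ft_force: [-0.3, -0.5, -1.8]
finger_gap: 26.6
finger_force: 59.5
```

>>> {"op": "step_arm", "data": {"linear": [[0, 0, 0.001], [0, 0, 0.002], [0, 0, 0.003], [0, 0, 0.003], [0, 0, 0.003]], "dr": [[0, 0, 0], [0, 0, 0], [0, 0, 0], [0, 0, 0], [0, 0, 0]]}}

```text
time_s: 6.55
position: [550.8, -261.1, 186.6]
eef_rot: [-0.243, -3.132, -0.0]
ft_force: [0.1, -0.1, -1.3]
finger_gap: 26.7
finger_force: 59.5
```

>>> {"op": "step_arm", "data": {"linear": [[0, 0, 0.001], [0, 0, 0.002], [0, 0, 0.003], [0, 0, 0.003], [0, 0, 0.003]], "dr": [[0, 0, 0], [0, 0, 0], [0, 0, 0], [0, 0, 0], [0, 0, 0]]}}

```text
time_s: 6.97
position: [550.9, -261.1, 186.1]
eef_rot: [-0.243, -3.132, 0.0]
ft_force: [-2.4, 0.6, 5.1]
finger_gap: 26.8
finger_force: 60.3
```

Contact at 5 N. I release gently and rise.

>>> {"op": "step_arm", "data": {"linear": [[0, 0, 0], [0, 0, 0], [0, 0, 0], [0, 0, 0], [0, 0, 0], [0, 0, 0]], "dr": [[0, 0, 0], [0, 0, 0], [0, 0, 0], [0, 0, 0], [0, 0, 0], [0, 0, 0]], "jaw": 0.1}}

```text
time_s: 7.47
position: [550.9, -261.0, 185.4]
eef_rot: [0.243, 3.132, -0.0]
ft_force: [-0.9, -0.5, 0.4]
finger_gap: 47.2
finger_force: 0.0
```

>>> {"op": "step_arm", "data": {"linear": [[0, 0, -0.02], [0, 0, -0.07], [0, 0, -0.14], [0, 0, -0.22], [0, 0, -0.28], [0, 0, -0.3], [0, 0, -0.3], [0, 0, -0.3]], "dr": [[0, 0, 0], [0, 0, 0], [0, 0, 0], [0, 0, 0], [0, 0, 0], [0, 0, 0], [0, 0, 0], [0, 0, 0]]}}

```text
time_s: 8.13
position: [550.6, -260.9, 305.5]
eef_rot: [0.243, 3.132, -0.0]
ft_force: [-0.3, 0.2, -0.2]
finger_gap: 47.1
finger_force: 0.0
```

```bash
python3 - <<'E'
from mv import *
done([0,0,.295],[0,0,0]);done([0,0,.003],[0,0,0]);done([0,0,.003],[0,0,0]);done([0,0,-.3],[0,0,0])
print(load()[0])
from h import *
b=cam("wrist");w=cam("top")
cv2.imwrite("pics/s3.png",np.hstack([cv2.resize(b[0],(400,300)),cv2.resize(w[0],(400,300))]))
plan([690,110,300],86.9)
# handle re-measure from top image
k=cv2.inRange(cv2.cvtColor(w[0],cv2.COLOR_BGR2HSV),(20,150,90),(35,255,255));n,l,st,c=cv2.connectedComponentsWithStats(k)
for i in range(1,n):
    if st[i,4]>40: print(st[i],plane(c[i],88,*w[1:])[0])
E
```

```text
[ 550.84820961 -261.03970833  305.472     ]
linear [-0.2008, 0.9701, 0.0137] dr [0.0, 0.0, -0.032] rows 9.503897822020125
[ 116  147  101   55 1057] [637.87037459 116.97250434  88.        ]
[144 176  37   8 172] [622.82241199 125.01850155  88.        ]
```

View pics/s3.png

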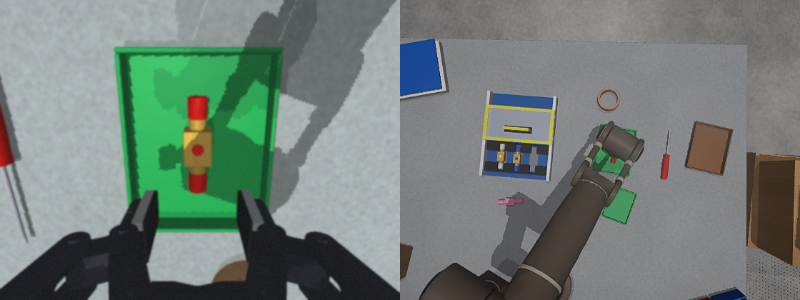

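The valve lies flat in the middle of the green tray (left half, (198,150)). The guard is still open, with the blue and white valves in place (right half, (500,157) and (517,157)). Next I shut the fingers and move beyond the handle.

```bash
python3 -c "
from mv import *
plan([660,122.8,305.5],86.9)"
```

```text
linear [-0.1218, 0.9902, -0.0001] dr [0.0, 0.0, -0.032] rows 9.56972865292857
```

>>> {"op": "step_arm", "data": {"linear": [[-0.01, 0.08, 0], [-0.03, 0.18, 0], [-0.05, 0.28, 0], [-0.06, 0.38, 0], [-0.07, 0.48, 0], [-0.08, 0.58, 0], [-0.09, 0.68, 0], [-0.1, 0.78, 0], [-0.11, 0.88, 0], [-0.122, 0.96, 0], [-0.122, 0.99, 0], [-0.122, 0.99, 0]], "dr": [[0, 0, -0.003], [0, 0, -0.006], [0, 0, -0.01], [0, 0, -0.014], [0, 0, -0.018], [0, 0, -0.022], [0, 0, -0.026], [0, 0, -0.03], [0, 0, -0.032], [0, 0, -0.032], [0, 0, -0.032], [0, 0, -0.032]], "jaw": -1}}

```text
time_s: 9.23
position: [659.5, 125.8, 303.0]
eef_rot: [-0.079, -3.137, -0.0]
ft_force: [0.6, -0.8, -0.5]
finger_gap: 0.5
finger_force: 0.0
```

>>> {"op": "step_arm", "data": {"linear": [[0, 0, 0.04], [0, 0, 0.08], [0, 0, 0.12], [0, 0, 0.14], [0, 0, 0.15], [0, 0, 0.15]], "dr": [[0, 0, 0], [0, 0, 0], [0, 0, 0], [0, 0, 0], [0, 0, 0], [0, 0, 0]]}}

```text
time_s: 9.73
position: [659.2, 121.3, 243.5]
eef_rot: [-0.087, -3.137, 0.001]
ft_force: [-0.6, -0.5, -0.4]
finger_gap: -0.1
finger_force: 0.0
```

>>> {"op": "step_arm", "data": {"linear": [[0.02, 0, 0], [0.05, 0, 0], [0.08, 0, 0], [0.11, 0, 0], [0.14, 0, 0], [0.17, 0, 0], [0.2, 0, 0], [0.2, 0, 0]], "dr": [[0, 0, 0], [0, 0, 0], [0, 0, 0], [0, 0, 0], [0, 0, 0], [0, 0, 0], [0, 0, 0], [0, 0, 0]]}}

```text
time_s: 10.4
position: [578.5, 127.0, 246.4]
eef_rot: [-0.085, -3.14, 0.0]
ft_force: [-0.1, -0.7, -0.2]
finger_gap: 0.0
finger_force: 0.0
```

>>> {"op": "step_arm", "data": {"linear": [[0.02, 0, 0], [0.05, 0, 0], [0.08, 0, 0], [0.11, 0, 0], [0.13, 0, 0], [0.145, 0, 0], [0.155, 0, 0], [0.155, 0, 0]], "dr": [[0, 0, 0], [0, 0, 0], [0, 0, 0], [0, 0, 0], [0, 0, 0], [0, 0, 0], [0, 0, 0], [0, 0, 0]]}}

```text
time_s: 11.07
position: [517.9, 130.5, 245.8]
eef_rot: [-0.085, -3.14, -0.0]
ft_force: [0.5, 0.4, -0.5]
finger_gap: 0.2
finger_force: 0.3
```

```bash
python3 - <<'E'
from h import *
s=telemetry.get_obs();print(s["position"],s["ft_force"])
a=cam("side");b=cam("wrist")
cv2.imwrite("pics/s4.png",np.hstack([cv2.resize(a[0][100:310,130:410],(400,300)),cv2.resize(b[0],(400,300))]))
E
```

```text
[517.91935619 130.4998101  245.79020319] [ 0.51927036  0.44238281 -0.48535908]
```

View pics/s4.png

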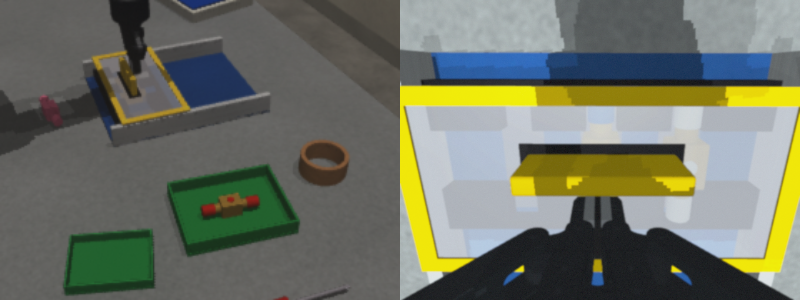

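The guard has moved with the fingers behind the handle (right half, (600,185)) and is nearly shut. I push on in small steps until it reaches the stop.

>>> {"op": "step_arm", "data": {"linear": [[0.008, 0, 0], [0.014, 0, 0], [0.018, 0, 0], [0.02, 0, 0], [0.02, 0, 0]], "dr": [[0, 0, 0], [0, 0, 0], [0, 0, 0], [0, 0, 0], [0, 0, 0]]}}

```text
time_s: 11.58
position: [510.1, 130.8, 245.4]
eef_rot: [-0.085, -3.14, -0.0]
ft_force: [1.1, 1.1, 0.3]
finger_gap: -0.2
finger_force: 0.7
```

>>> {"op": "step_arm", "data": {"linear": [[0.002, 0, 0], [0.004, 0, 0], [0.006, 0, 0], [0.0075, 0, 0], [0.0075, 0, 0]], "dr": [[0, 0, 0], [0, 0, 0], [0, 0, 0], [0, 0, 0], [0, 0, 0]]}}

```text
time_s: 12.0
position: [507.1, 131.0, 245.4]
eef_rot: [-0.085, -3.14, -0.0]
ft_force: [1.5, -0.3, -1.7]
finger_gap: 0.1
finger_force: 0.8
```

>>> {"op": "step_arm", "data": {"linear": [[0.002, 0, 0], [0.004, 0, 0], [0.006, 0, 0], [0.0075, 0, 0], [0.0075, 0, 0]], "dr": [[0, 0, 0], [0, 0, 0], [0, 0, 0], [0, 0, 0], [0, 0, 0]]}}

```text
time_s: 12.42
position: [505.3, 131.1, 245.8]
eef_rot: [0.085, 3.136, 0.0]
ft_force: [5.4, 0.1, -4.3]
finger_gap: 0.2
finger_force: 2.9
```

>>> {"op": "step_arm", "data": {"linear": [[0.002, 0, 0], [0.004, 0, 0], [0.006, 0, 0], [0.0075, 0, 0], [0.0075, 0, 0]], "dr": [[0, 0, 0], [0, 0, 0], [0, 0, 0], [0, 0, 0], [0, 0, 0]]}}

```text
time_s: 12.83
position: [504.2, 131.1, 246.4]
eef_rot: [0.084, 3.129, 0.001]
ft_force: [10.9, -0.6, -8.4]
finger_gap: 0.0
finger_force: 5.4
```

Force climbs against a stop. I back off, rise and check.

>>> {"op": "step_arm", "data": {"linear": [[-0.02, 0, 0], [-0.04, 0, 0], [-0.06, 0, 0], [-0.06, 0, -0.08], [-0.06, 0, -0.17], [-0.06, 0, -0.25], [-0.06, -0.1, -0.3], [-0.06, -0.2, -0.35], [-0.06, -0.3, -0.35], [-0.06, -0.4, -0.35], [-0.06, -0.5, -0.35], [-0.06, -0.5, -0.35]], "dr": [[0, 0, 0], [0, 0, 0], [0, 0, 0], [0, 0, 0], [0, 0, 0], [0, 0, 0], [0, 0, 0], [0, 0, 0], [0, 0, 0], [0, 0, 0], [0, 0, 0], [0, 0, 0]]}}

```text
time_s: 13.83
position: [514.0, -75.6, 385.9]
eef_rot: [-0.094, -3.14, 0.006]
ft_force: [-0.2, 0.6, 0.3]
finger_gap: 0.1
finger_force: 0.0
```

```bash
python3 - <<'E'
from h import *
a=cam("top");b=cam("side")
k=cv2.inRange(cv2.cvtColor(a[0],cv2.COLOR_BGR2HSV),(20,150,90),(35,255,255));n,l,st,c=cv2.connectedComponentsWithStats(k)
for i in range(1,n):
    if st[i,4]>40: print(st[i],plane(c[i],88 if st[i,4]<400 else 50,*a[1:])[0])
cv2.imwrite("pics/s5.png",np.hstack([cv2.resize(a[0][110:275,100:320],(400,300)),cv2.resize(b[0][100:310,130:410],(400,300))]))
s=telemetry.get_obs();print(s["position"],s["ft_force"],s["time_s"])
E
```

```text
[111 193  62  53 581] [515.15119082 214.4712603   50.        ]
[140 225  27   6 116] [489.99723204 143.36444318  88.        ]
[173 236  36  13 166] [445.44162719  31.12428627  88.        ]
[514.17755444 -71.31059012 385.33082924] [ 0.07775359  0.67421992 -0.35943057] 13.9333
```

View pics/s5.png

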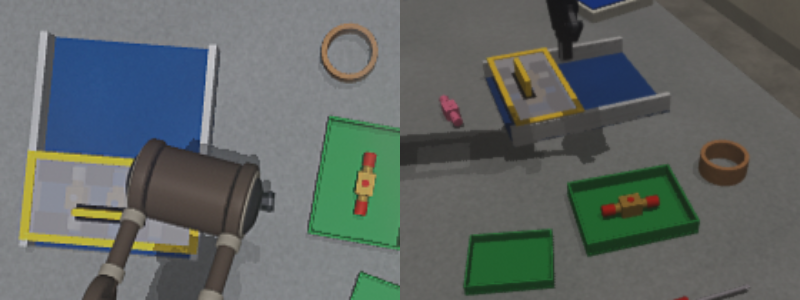

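The guard is shut: its handle is at x of about 490, with about 491 expected at the stop. The red valve lies flat in the tray at (365,183) in the left half. The tape roll, visible at (348,52), looks untouched, and the arm is clear of everything.

```bash
python3 -c "
from bench import close_job
print(close_job())"
```

```text
the job is handed in; nothing more can be done
None
```

The red-capped valve lies flat in the large green tray, the dust guard is pushed shut against its stop, and the job is handed in at about 14 s; no verdict was returned.

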